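# Draw the gauged bracket out of the twin gauge fixture

## Robot

A 7-joint arm with a two-finger parallel gripper is mounted at the origin on a cart in front of the work surface, level with it; the furniture and walls round the work are solid. World frame = base frame: x ahead of the robot, y to its left, z up, the work surface at z = 0. Lengths are in m, angles in rad, forces in N, time in s.
With the tool pointing down it reaches from about 0.425 to 0.925 m from the base axis. Payload 6.8 kg.
Tool frame: the origin (TCP) lies midway between the tips of the shut fingers; the grasp point (between the pads) lies 19 mm behind it; x points along the fingers, y is the direction in which the jaws open and shut, and the axes are right-handed (so a half turn about x gives the same grasp; the last joint's range is limited). The gripper opens to 85 mm and grips with 20 to 120 N. Pads are 22 mm wide; open, the fingers measure 114 mm over their backs; the gripper's body (76 mm by 85 mm) begins 54 mm behind the grasp point. The pads swing forward as they close: fully open they stand 13 mm farther back than shut.
Start: joints at [1.07, 0.477, 0.022, 1.555, -0.011, 1.109, -0.083], TCP at [0.258, -0.624, 0.206] pointing down, gripper open.
Joint ranges: [-2.96, 2.96], [-0.34, 2.1], [-1.41, 1.46], [0.24, 2.44], [-1.37, 4.51], [0.17, 1.92], [-2.96, 2.96]. Speed limits (rad/s): [2.39, 2.39, 3.14, 3.14, 3.14, 3.14, 3.14].

## Interface

Orientations are given as a rotation vector (axis times angle).
In Python, from bench import r gives the robot as it stands.
- The arm moves only by the tool carry_out, never from a script. Its argument "targets" is one flat list of numbers, 7 for each row, row after row: the finger opening in m, from 0 to 0.0854, then the shift along the tool's x, y, z in m, then the turn, a rotation vector about the tool's x, y, z in units of 5 degrees (1.0 is 5 degrees). A call has 1 to 12 rows; each row is the pose to reach, as a shift and turn from the pose measured when the call began, along the tool's axes at that moment; what a row does not reach only later rows make up. A row lasts 1/8 s, in which the tool goes at most 62.5 mm and 10.7 degrees, less where a joint would pass 70% of its speed; a pose out of reach is approached as far as the arm can. A call with a gripper value outside its range is refused whole. The fingers move at their own pace and stop on an object; "squeeze" is the grip in N (left out, the last holds). Time passes only in rows, so rows that repeat a pose let the fingers close. It gives the time, the measured TCP pose, the force and the opening at its end, in the units of the state.
- r.get_obs(): the state, without advancing time (a new reading comes with each control period).
- r.grab_frame(name): name is "side" or "top"; returns the picture (400x640x3 uint8, blue, green, red); there is no depth.
- r.camera_info(name): a dict with "fx", "fy", "cx", "cy" (pixels), "xyz" and "orientation" of the camera in the world. Camera axes: x right, y up, looking along -z (the intrinsics and any distortion apply to the point x, -y, -z); pixel columns grow to the right and rows downward; lengths in m; the calibration is good to about 2 mm. A picture is of the moment at which its call begins. camera_info takes no time and is no camera call.
- r.hand_in(): hands the job in, once; it reports no verdict.
The state is a dict: "clock": time; "joints": joint angles; "qvel": joint speeds; "tau": joint torques, N m; "tcp_pos": TCP position; "orientation": TCP orientation; "contact_force": force on the tool from outside, world axes, zero at the start; "moment": the same for the moment, N m; "grip_width": finger opening in m.
Only numpy, scipy, OpenCV 4.12 (cv2) and the standard library are available. Lean on these libraries where they do the work, as an engineer would, in place of code of your own. Each camera call takes 0.05 s, during which the arm holds its last target. There are 200 camera calls.

## Task

The bright zinc bracket has been gauged and must come out from under the dial-gauge bridge for unloading: with a fingertip push the pin of the hook catch that locks its slide outward until the hook is swung well clear, then hook a finger behind the slide's upright front lip and draw the slide all the way out to its stop. Grip and lift nothing and touch neither bracket, so that the zinc one rides out still standing in its tray. Leave the white bracket's slide home with its catch closed, and leave everything else where it lies.

Things in the scene. Friction and masses are not known exactly. Their poses are not given: they have to be found in the camera images.
- gauge_fixture: Twin gauge fixture, fixed: steel base plate 270 (x) x 290 (y) x 12 mm. Origin: centre of its underside; +x points to its back, away from the robot, +y to its left. Slides run on rails (tops 22 mm over the bench) centred on y = +70 mm (left) and -70 mm (right). A grey bridge stands over the back, x = 82 to 108 mm, underside 105 mm up; its two dial gauges reach 188 mm.
- steel_bracket: Bright zinc sheet-metal bracket, a channel 34 (x) x 64 (y) x 50 mm high, 0.11 kg, standing loose in the tray of one of the two slides, under the bridge. Origin: centre of its underside. It may be in the left or the right slide.
- white_bracket: White pressed bracket, 58 (x) x 76 (y) x 65 mm high, standing loose in the tray of the other slide. Origin: centre of its underside.
- slide_left (a joint): Travel of the left slide in m: 0 = home under the bridge, 0.090 = drawn out to its stop, straight along the fixture's -x (towards the fixture's front). Rail friction about 2.5 N (plus 12 N per m/s); it stays where it is left. It cannot move out more than a few mm while its catch bars it.
- lip_left (a point): Top middle of the left slide's upright front lip: plate 6 mm thick (x, 3 mm each way from this point), 120 mm wide (y), top edge 60 mm over the bench, rolled edge bulging 2 mm to the front. Behind it (fixture's +x) a flat deck 66 mm wide, 29 mm over the bench, is free for 70 mm up to the tray: the lip stands 31 mm above the deck. Moves with the slide.
- tray_left (a point): Centre of the floor of the left slide's shallow tray (inside 68 x 84 mm, floor 33 mm and rim 38 mm above the bench), 112 mm behind the lip. Moves with the slide.
- catch_left (a joint): Angle of the left slide's hook catch in rad: 0 = closed (nose in front of the lip's outer end), 0.65 = swung outward to its stop; from about 0.2 the nose is clear of the lip. It turns on a vertical pivot; opening swings its front end outward (fixture's +y, clockwise from above). About 1 N at the pin moves it, and it stays where it is left.
- catch_pin_left (a point): Top of the upright finger pin at the front end of the left catch: 15 mm black sleeve on a steel pin, 37 to 74 mm over the bench, on a flat bar 29 to 37 mm up. It stands 56 mm in front of the lip and, closed, 67 mm outward of the slide's centre line. In front of the lip all is free above the rails, inward of the pin and outward.
- catch_pivot_left (a point): Pivot axis of the left catch (on the fixture); the finger pin is 114 mm from it horizontally.
- slide_right (a joint): Travel of the right slide in m: 0 = home under the bridge, 0.090 = drawn out to its stop, straight along the fixture's -x (towards the fixture's front). Rail friction about 2.5 N (plus 12 N per m/s); it stays where it is left. It cannot move out more than a few mm while its catch bars it.
- lip_right (a point): Top middle of the right slide's upright front lip: plate 6 mm thick (x, 3 mm each way from this point), 120 mm wide (y), top edge 60 mm over the bench, rolled edge bulging 2 mm to the front. Behind it (fixture's +x) a flat deck 66 mm wide, 29 mm over the bench, is free for 70 mm up to the tray: the lip stands 31 mm above the deck. Moves with the slide.
- tray_right (a point): Centre of the floor of the right slide's shallow tray (inside 68 x 84 mm, floor 33 mm and rim 38 mm above the bench), 112 mm behind the lip. Moves with the slide.
- catch_right (a joint): Angle of the right slide's hook catch in rad: 0 = closed (nose in front of the lip's outer end), 0.65 = swung outward to its stop; from about 0.2 the nose is clear of the lip. It turns on a vertical pivot; opening swings its front end outward (fixture's -y, anticlockwise from above). About 1 N at the pin moves it, and it stays where it is left.
- catch_pin_right (a point): Top of the upright finger pin at the front end of the right catch: 15 mm black sleeve on a steel pin, 37 to 74 mm over the bench, on a flat bar 29 to 37 mm up. It stands 56 mm in front of the lip and, closed, 67 mm outward of the slide's centre line. In front of the lip all is free above the rails, inward of the pin and outward.
- catch_pivot_right (a point): Pivot axis of the right catch (on the fixture); the finger pin is 114 mm from it horizontally.
- pin_gauge: Pin gauge, 14 x 100 x 12 mm, lying on the base plate between the two slides, lengthwise. Not part of the job. Origin: centre of its underside.
- hammer: Hammer with an ash handle, 102 x 250 x 22 mm, lying to the right. Not part of the job. Origin: centre of its underside.
- oil_bottle: Oil bottle with a red spout, 48 mm wide, 145 mm high, standing at the left. Not part of the job. Origin: centre of its underside.
- torque_driver: Black torque driver, 41 x 180 x 42 mm, lying at the left. Not part of the job. Origin: centre of its underside.

How it is judged:
On the way, in this order (a step that is already met when the one before it is completed fails the run):
1. the catch of the zinc bracket's slide is swung well clear of the lip (at least 0.3 rad) (((y of steel_bracket in the frame of gauge_fixture above 0 m and value of joint catch_left above 0.3 rad) or (y of steel_bracket in the frame of gauge_fixture below 0 m and value of joint catch_right above 0.3 rad))), for 0.2 s.
2. the zinc bracket's slide is drawn out to its stop (((y of steel_bracket in the frame of gauge_fixture above 0 m and value of joint slide_left above 0.083 m) or (y of steel_bracket in the frame of gauge_fixture below 0 m and value of joint slide_right above 0.083 m))), for 0.2 s.
At the end, for the whole second after the job is handed in: The zinc bracket's slide stands at its stop (within 7 mm) and at rest, the bracket upright in its tray (within 20 mm of the tray's centre, tilted less than 0.12 rad); the other slide is home (within 5 mm) with the white bracket in its tray and its catch closed (under 0.15 rad) (((y of steel_bracket in the frame of gauge_fixture above 0 m and value of joint slide_left above 0.083 m and value of joint slide_right below 0.005 m and value of joint catch_right below 0.15 rad and horizontal distance between steel_bracket and tray_left below 0.02 m and horizontal distance between white_bracket and tray_right below 0.02 m and not (velocity of joint slide_left above 0.01 m/s) and angle between steel_bracket's own z axis and vertical below 0.12 rad and height (world z) of steel_bracket below 0.045 m and linear speed of steel_bracket below 0.02 m/s) or (y of steel_bracket in the frame of gauge_fixture below 0 m and value of joint slide_right above 0.083 m and value of joint slide_left below 0.005 m and value of joint catch_left below 0.15 rad and horizontal distance between steel_bracket and tray_right below 0.02 m and horizontal distance between white_bracket and tray_left below 0.02 m and not (velocity of joint slide_right above 0.01 m/s) and angle between steel_bracket's own z axis and vertical below 0.12 rad and height (world z) of steel_bracket below 0.045 m and linear speed of steel_bracket below 0.02 m/s))); the robot touches nothing.
It fails at once if a bracket is touched by the robot (contact force between any of steel_bracket, white_bracket and the fingers above 1 N or contact force between any of steel_bracket, white_bracket and the arm above 1 N).
It fails at once if a bracket is lifted (height (world z) of any of steel_bracket, white_bracket above 0.045 m).
It fails at once if the white bracket or its slide is moved (distance of white_bracket from where it was at the start of the episode above 0.008 m or ((y of steel_bracket in the frame of gauge_fixture above 0 m and value of joint slide_right above 0.008 m) or (y of steel_bracket in the frame of gauge_fixture below 0 m and value of joint slide_left above 0.008 m))).
It fails at once if the white bracket's catch is opened ((y of steel_bracket in the frame of gauge_fixture above 0 m and value of joint catch_right above 0.2 rad) or (y of steel_bracket in the frame of gauge_fixture below 0 m and value of joint catch_left above 0.2 rad)).
It fails at once if a bystander is disturbed (distance of any of pin_gauge, hammer, oil_bottle, torque_driver from where it was at the start of the episode above 0.015 m).
It also fails if it takes over 42 s, if anything falls off the work surface, if the arm or the gripper's body presses on something with over 40 N, if the wrist force passes 120 N, or if a joint passes its speed limit or range.

## Working session

There is one attempt and no reset: what is moved stays moved. The work goes in short steps, Python scripts to look and compute and a tool call to move; the robot and the scene stay as the last step left them, time stands still between calls to the robot, and variables do not carry over. Pictures are saved under pics/ and viewed, about 8 in all and at most 12, crops included, and the job is handed in when it is done.

Besides the shell and the picture viewer there is one more tool, called after "Call:" in YAML: its name, and indented under it one key for each argument. carry_out: Moves the arm, as the interface text tells. Its arguments: {"type":"object","properties":{"targets":{"type":"array","items":{"type":"number"}},"squeeze":{"type":"number"}},"required":["targets"]}

```bash
mkdir -p pics
python3 - <<'E'
from bench import r
import cv2
for n in("top","side"):
    cv2.imwrite(f"pics/{n}0.png",r.grab_frame(n)); print(r.camera_info(n))
o=r.get_obs(); print(o)
E
```

```text
{'fx': 391.8138684841275, 'fy': 391.8138684841275, 'cx': 322.769086452859, 'cy': 195.1726512947345, 'xyz': array([0.48609666, 0.00742512, 1.24791791]), 'orientation': array([ 0.03824394, -0.05464548, -1.55437193])}
{'fx': 444.47733787812194, 'fy': 444.47733787812194, 'cx': 325.1913591763281, 'cy': 200.28030918821145, 'xyz': array([-0.53129375,  0.39420681,  0.89942982]), 'orientation': array([ 0.6613053 , -0.92111118, -1.75442611])}
{'clock': 0.1, 'joints': array([ 1.06991816,  0.47770265,  0.02236642,  1.55635349, -0.01151969,
        1.10933308, -0.08311187]), 'qvel': array([ 0.00018466, -0.00159979, -0.00050824, -0.00267522,  0.00063124,
       -0.00032011, -0.00128888]), 'tau': array([ 4.75967987e-03, -5.97761214e+01,  1.61337331e+00, -2.81953686e+01,
        1.27250736e-02,  5.02733412e-03, -7.49073524e-05]), 'tcp_pos': array([ 0.25811372, -0.62306493,  0.20533298]), 'orientation': array([ 2.00614481,  0.40084266, -2.00703893]), 'contact_force': array([-0.78489719,  1.36575744, -0.37241282]), 'moment': array([-0.03816564, -0.003842  , -0.03838594]), 'grip_width': 0.08516121198096406}
```

View pics/top0.png

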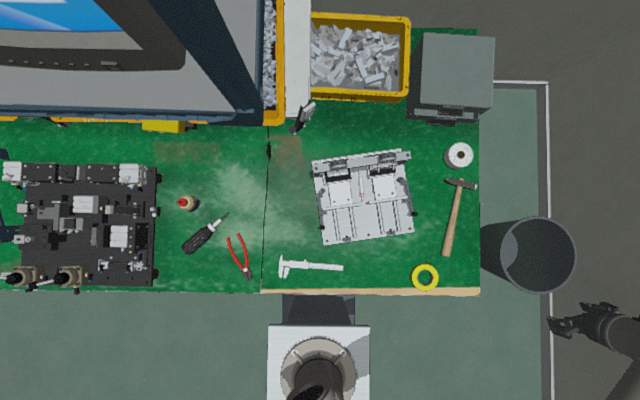

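View pics/side0.png

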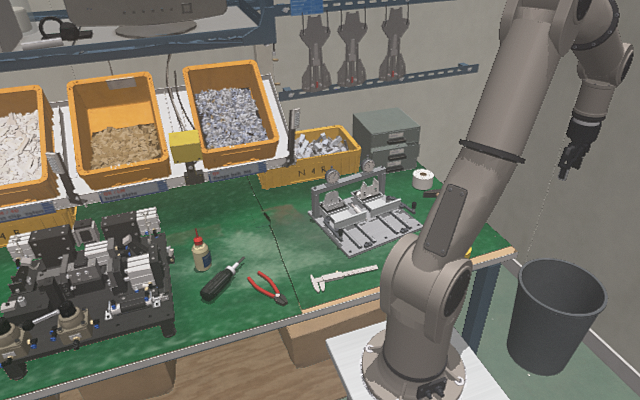

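The top view shows the fixture around (362,197), turned slightly. In the side view it is around (365,215). I'll enlarge both.

Run:
```python
import cv2
a=cv2.imread("pics/top0.png")[140:250,300:425]
cv2.imwrite("pics/topc.png",cv2.resize(a,None,fx=5,fy=5,interpolation=cv2.INTER_CUBIC)[:600])
b=cv2.imread("pics/side0.png")[150:265,295:430]
cv2.imwrite("pics/sidec.png",cv2.resize(b,None,fx=5,fy=5,interpolation=cv2.INTER_CUBIC))
```

```text
(no output)
```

View pics/topc.png

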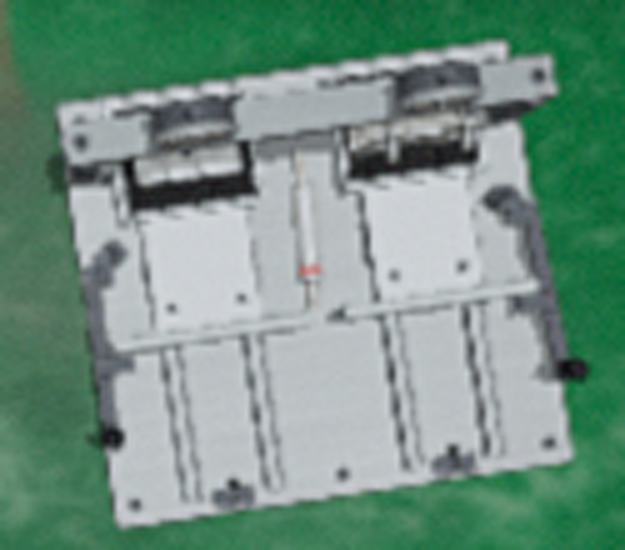

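View pics/sidec.png

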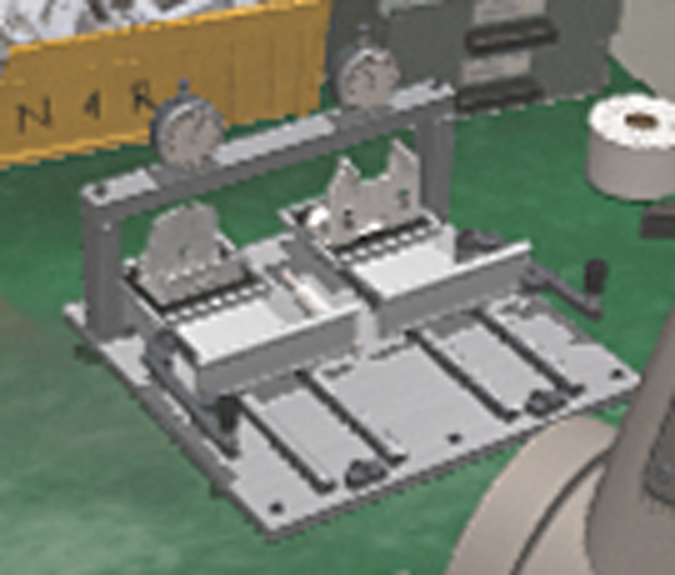

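The brackets stand under the bridge. The left one is rounded and narrow, and the right one is wider with two ears. Both catches look closed, with pin tops at top-crop (113,437) and (573,368). Next I'll fit the fixture pose from both views and use the bracket sizes to decide which is zinc.

```bash
cat > h.py <<'E'
import numpy as np,cv2
from bench import r
from scipy.spatial.transform import Rotation as R
from scipy.optimize import least_squares
def proj(n,P):
    c=r.camera_info(n); p=R.from_rotvec(c["orientation"]).inv().apply(np.atleast_2d(P)-c["xyz"])
    return np.c_[c["cx"]+c["fx"]*p[:,0]/-p[:,2], c["cy"]-c["fy"]*p[:,1]/-p[:,2]]
def F2W(q,P):
    P=np.atleast_2d(P); c,s=np.cos(q[2]),np.sin(q[2])
    return np.c_[q[0]+c*P[:,0]-s*P[:,1], q[1]+s*P[:,0]+c*P[:,1], P[:,2]]
E
python3 - <<'E'
from h import *
top=lambda x,y:((x+.5)/5-.5+300,(y+.5)/5-.5+140)
side=lambda x,y:((x+.5)/5-.5+295,(y+.5)/5-.5+150)
# name, fixture y, z, kind
def pts(lx): return dict(FL=(-.135,.145,.012),FR=(-.135,-.145,.012),BL=(.135,.145,.012),BR=(.135,-.145,.012),
 LLo=(lx,.130,.06),LLi=(lx,.010,.06),LRi=(lx,-.010,.06),LRo=(lx,-.130,.06),PL=(lx-.056,.137,.074),PR=(lx-.056,-.137,.074))
M=[("top",k,top(*v)) for k,v in dict(FL=(120,525),FR=(572,460),BL=(58,105),BR=(505,42),LLo=(112,349),LLi=(312,318),LRi=(328,317),LRo=(540,286),PL=(113,437),PR=(574,368)).items()]
M+=[("side",k,side(*v)) for k,v in dict(FL=(268,533),FR=(642,377),BL=(68,310),LLi=(358,309),LRi=(380,304),LRo=(530,245),PL=(231,400),PR=(597,265)).items()]
def f(q,full=False):
    p=pts(q[3]); return np.array([proj(n,F2W(q,p[k]))[0]-m for n,k,m in M]).ravel()
s=least_squares(f,[.5,-.1,.1,-.017],loss="soft_l1"); print(s.x)
for (n,k,_),e in zip(M,f(s.x).reshape(-1,2)): print(n,k,e.round(1))
np.save("q.npy",s.x); q=s.x; p=pts(q[3])
for k in p: print(k,F2W(q,p[k])[0].round(4))
# overlay boxes of both bracket hypotheses: zinc green, white red
for n,c,z in(("top",(300,140),(125,60)),("side",(295,150),(135,85))):
    im=cv2.imread(f"pics/{n}0.png")[c[1]:c[1]+z[1],c[0]:c[0]+z[0]]; im=cv2.resize(im,None,fx=6,fy=6,interpolation=cv2.INTER_CUBIC)
    a=[]
    for sgn in(1,-1):
        i=im.copy()
        for d,h,y,col in((.034,.05,.07*sgn,(0,255,0)),(.058,.065,-.07*sgn,(0,0,255))):
            w=.064 if h==.05 else .076
            for zz in(.033,.033+h):
                P=[(q[3]+.112+a_*d/2,y+b*w/2,zz) for a_,b in((1,1),(1,-1),(-1,-1),(-1,1))]
                u=((proj(n,F2W(q,P))-c+.5)*6-.5).astype(int); cv2.polylines(i,[u],True,col,1)
        a.append(i)
    o=np.vstack(a) if n=="top" else np.vstack(a)
    o=cv2.resize(o,None,fx=min(1,600/o.shape[0]),fy=min(1,600/o.shape[0])); cv2.imwrite(f"pics/ov_{n}.png",o)
a,b=cv2.imread("pics/ov_top.png"),cv2.imread("pics/ov_side.png")
h=600;A=[cv2.resize(x,(390,600)) if 0 else x for x in(a,b)]
H=max(x.shape[0] for x in A);o=np.hstack([cv2.copyMakeBorder(x,0,H-x.shape[0],0,0,0) for x in A]);s_=min(1,800/o.shape[1]);cv2.imwrite("pics/ov.png",cv2.resize(o,None,fx=s_,fy=s_))
E
```

```text
[ 0.5587678  -0.13021878  0.16186681 -0.02418536]
top FL [-0.4  0.7]
top FR [0.3 0.1]
top BL [-0.4  0.1]
top BR [ 0.2 -0.3]
top LLo [ 1.  -0.1]
top LLi [0.1 0.3]
top LRi [ 3.4 -0.5]
top LRo [-0.1  0. ]
top PL [1.3 1. ]
top PR [-0.6  1.5]
side FL [-0.2 -0.5]
side FR [0.4 0.9]
side BL [-1.6 -0.6]
side LLi [-0.7 -0.3]
side LRi [-0.  -1.1]
side LRo [-0.6  0.2]
side PL [ 0.2 -0.7]
side PR [-1.4  0.3]
FL [ 0.4022 -0.0089  0.012 ]
FR [ 0.4489 -0.2951  0.012 ]
BL [0.6686 0.0346 0.012 ]
BR [ 0.7154 -0.2516  0.012 ]
LLo [ 0.5139 -0.0058  0.06  ]
LLi [ 0.5333 -0.1242  0.06  ]
LRi [ 0.5365 -0.144   0.06  ]
LRo [ 0.5558 -0.2624  0.06  ]
PL [ 0.4576 -0.0079  0.074 ]
PR [ 0.5017 -0.2784  0.074 ]
```

View pics/ov.png

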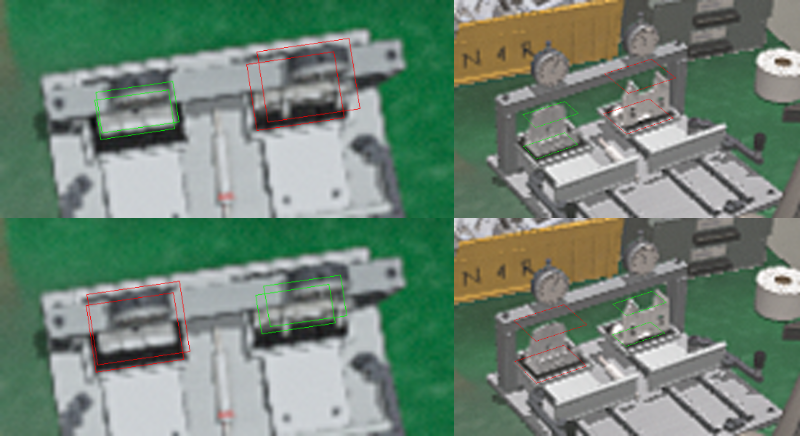

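The overlay is too small to decide, so I'll enlarge the side and top crops of the two brackets.

Run:
```python
from h import *
q=np.load("q.npy"); out=[]
for n,c,z in(("top",(318,145),(88,38)),("side",(315,172),(75,46))):
    im=cv2.imread(f"pics/{n}0.png")[c[1]:c[1]+z[1],c[0]:c[0]+z[0]]
    im=cv2.resize(im,None,fx=8,fy=8,interpolation=cv2.INTER_CUBIC)[:300]
    for y in(.07,-.07):
        for d,w,h,col in((.034,.064,.05,(0,255,0)),(.058,.076,.065,(0,0,255))):
            P=[(q[3]+.112+a*d/2,y+b*w/2,.033+h) for a,b in((1,1),(1,-1),(-1,-1),(-1,1))]+[(q[3]+.112-d/2,y+b*w/2,.033) for b in(1,-1)]
            u=((proj(n,F2W(q,P))-c+.5)*8-.5).astype(int)
            for (x,yy) in u: cv2.circle(im,(int(x),int(yy)),3,col,-1)
    out.append(cv2.copyMakeBorder(im,0,0,0,720-im.shape[1],0))
cv2.imwrite("pics/br.png",np.vstack(out)[:600])
```

```text
(no output)
```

View pics/br.png

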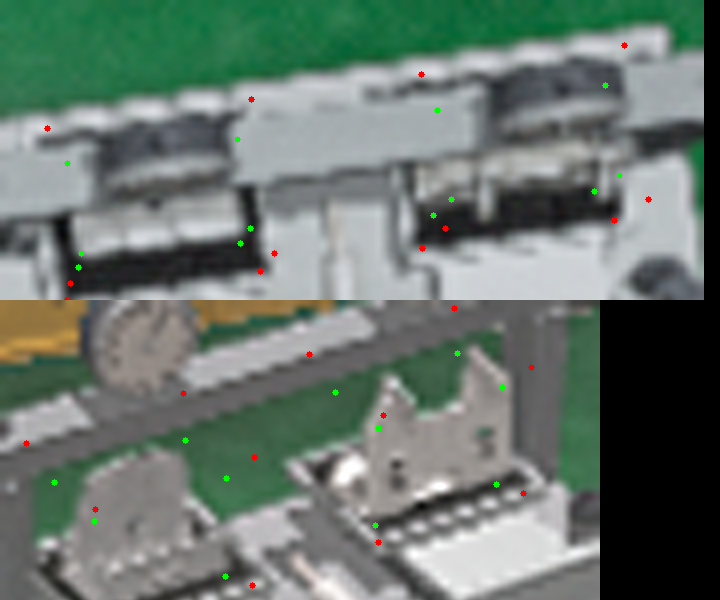

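In the top crop the left part is about 22 px wide (about 65 mm) and the right about 25.6 px (about 77 mm), which points to zinc on the left. The side view is less clear, so I'll compare once more with stretched contrast and no dots.

Run:
```python
from h import *
t=cv2.imread("pics/top0.png");s=cv2.imread("pics/side0.png")
g=lambda im:cv2.resize(np.clip((im.astype(float)-60)*1.5,0,255).astype(np.uint8),None,fx=9,fy=9,interpolation=cv2.INTER_LANCZOS4)
a,b=g(t[158:184,322:408]),g(s[176:215,318:404]); cv2.imwrite("pics/br2.png",np.vstack([a,b]))
print("topL",t[170:175,329:347].mean((0,1)), "topR",t[165:168,372:392].mean((0,1)))
for y in range(168,178):print(y,[tuple(t[y,x]) for x in(330,336,342)])
for y in range(160,172):print(y,[tuple(t[y,x]) for x in(371,376,384,391)])
```

```text
topL [163.9        162.68888889 159.14444444] topR [147.36666667 148.43333333 146.18333333]
168 [(np.uint8(105), np.uint8(104), np.uint8(99)), (np.uint8(80), np.uint8(83), np.uint8(81)), (np.uint8(85), np.uint8(85), np.uint8(83))]
169 [(np.uint8(111), np.uint8(107), np.uint8(103)), (np.uint8(83), np.uint8(86), np.uint8(80)), (np.uint8(116), np.uint8(114), np.uint8(112))]
170 [(np.uint8(107), np.uint8(106), np.uint8(100)), (np.uint8(91), np.uint8(87), np.uint8(86)), (np.uint8(156), np.uint8(156), np.uint8(153))]
171 [(np.uint8(121), np.uint8(119), np.uint8(117)), (np.uint8(137), np.uint8(137), np.uint8(134)), (np.uint8(157), np.uint8(156), np.uint8(153))]
172 [(np.uint8(155), np.uint8(155), np.uint8(150)), (np.uint8(160), np.uint8(160), np.uint8(158)), (np.uint8(186), np.uint8(183), np.uint8(180))]
173 [(np.uint8(167), np.uint8(167), np.uint8(165)), (np.uint8(189), np.uint8(186), np.uint8(182)), (np.uint8(218), np.uint8(215), np.uint8(211))]
174 [(np.uint8(183), np.uint8(182), np.uint8(178)), (np.uint8(216), np.uint8(211), np.uint8(209)), (np.uint8(197), np.uint8(194), np.uint8(191))]
[... 1979 characters left out ...]
 np.uint8(162)), (np.uint8(122), np.uint8(120), np.uint8(119)), (np.uint8(68), np.uint8(67), np.uint8(66)), (np.uint8(48), np.uint8(47), np.uint8(46))]
169 [(np.uint8(149), np.uint8(148), np.uint8(145)), (np.uint8(133), np.uint8(134), np.uint8(131)), (np.uint8(39), np.uint8(38), np.uint8(36)), (np.uint8(35), np.uint8(33), np.uint8(29))]
170 [(np.uint8(90), np.uint8(90), np.uint8(91)), (np.uint8(67), np.uint8(64), np.uint8(67)), (np.uint8(41), np.uint8(38), np.uint8(41)), (np.uint8(41), np.uint8(35), np.uint8(37))]
171 [(np.uint8(57), np.uint8(60), np.uint8(58)), (np.uint8(36), np.uint8(36), np.uint8(33)), (np.uint8(37), np.uint8(35), np.uint8(38)), (np.uint8(37), np.uint8(40), np.uint8(35))]
```

View pics/br2.png

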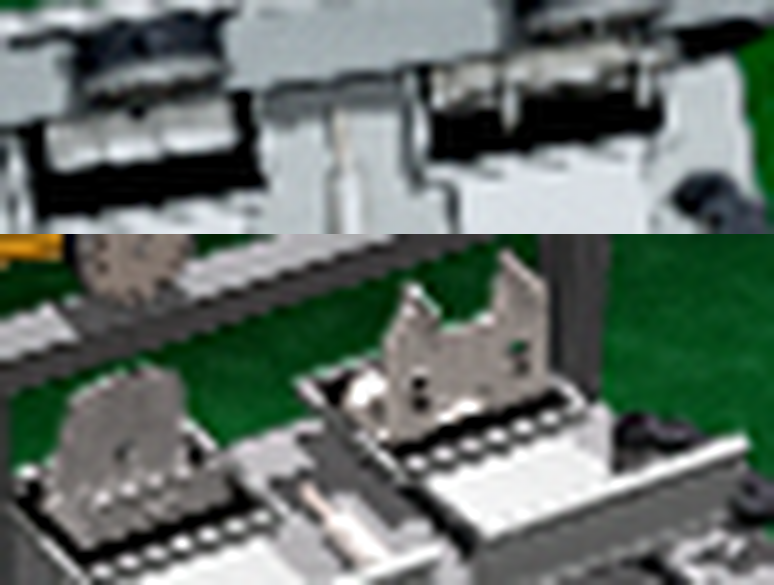

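Run:
```python
from h import *
q=np.load("q.npy"); c=r.camera_info
def ray(n,uv,z):
    k=c(n);d=R.from_rotvec(k["orientation"]).apply([(uv[0]-k["cx"])/k["fx"],-(uv[1]-k["cy"])/k["fy"],-1])
    p=k["xyz"]+d*(z-k["xyz"][2])/d[2]; e=p[:2]-q[:2]; C,S=np.cos(q[2]),np.sin(q[2])
    return np.array([C*e[0]+S*e[1]-q[3]-.112,-S*e[0]+C*e[1]])*1000
S=lambda x,y:("side",(318+x/9-.45,176+(y-234)/9-.45)); T=lambda x,y:("top",(322+x/9-.45,158+y/9-.45))
for name,(n,uv),zs in[("R earL tip",S(412,288),(.083,.098)),("R earR tip",S(507,252),(.083,.098)),("R earR outer",S(548,280),(.083,.09)),("R foot L",S(390,430),(.033,.045)),("R foot R",S(550,375),(.033,.045)),
 ("L top",S(140,367),(.083,.098)),("L top r",S(180,378),(.083,.098)),("L foot r",S(235,490),(.033,.04)),("L foot l",S(85,545),(.033,.04)),
 ("T L fl",T(50,167),(.035,.083,.098)),("T L fr",T(238,142),(.035,.083,.098)),("T R fl",T(430,105),(.035,.083,.098)),("T R fr",T(660,78),(.035,.083,.098)),("T prong1",T(510,130),(.035,.083,.098)),("T prong2",T(645,105),(.035,.083,.098)),
 ("T floorL",T(38,210),(.038,)),("T floorLr",T(262,185),(.038,)),("T floorR",T(435,158),(.038,)),("T floorRr",T(660,132),(.038,))]:
    print(name,*[f"z{z*1000:.0f}:{ray(n,uv,z).round(0)}" for z in zs])
```

```text
R earL tip z83:[ 13. -64.] z98:[ -7. -50.]
R earR tip z83:[  17. -111.] z98:[ -3. -96.]
R earR outer z83:[  -9. -113.] z90:[ -18. -106.]
R foot L z33:[ -3. -45.] z45:[-18. -34.]
R foot R z33:[  -3. -121.] z45:[ -18. -110.]
L top z83:[19. 55.] z98:[-2. 67.]
L top r z83:[ 4. 46.] z98:[-16.  58.]
L foot r z33:[-8. 29.] z40:[-16.  34.]
L foot l z33:[-10.  96.] z40:[-19. 101.]
T L fl z35:[-11. 102.] z83:[-16. 104.] z98:[-18. 104.]
T L fr z35:[-12.  36.] z83:[-17.  41.] z98:[-19.  42.]
T R fl z35:[ -9. -31.] z83:[-14. -24.] z98:[-16. -22.]
T R fr z35:[ -11. -112.] z83:[ -16. -102.] z98:[-18. -98.]
T prong1 z35:[-22. -58.] z83:[-26. -49.] z98:[-28. -47.]
T prong2 z35:[ -20. -105.] z83:[-24. -95.] z98:[-26. -92.]
T floorL z38:[-26. 108.]
T floorLr z38:[-28.  31.]
T floorR z38:[-28. -30.]
T floorRr z38:[ -30. -108.]
```

The two views agree. Ear tips at z=98 mm and a 76 mm width with the front at -28 mm fit the white bracket on the right. The 63 mm width with the front at -17 mm fits zinc on the **left**. Now I'll plan the approach to the left catch pin.

```bash
cat >> h.py <<'E'
q=np.load("q.npy"); LX=q[3]
def go(fx,fy,z,ydir=None):
    "print shift/turn to reach fixture (fx,fy), world z; tool x down, tool y along fixture direction angle ydir (deg)"
    o=r.get_obs(); A=R.from_rotvec(o["orientation"]); t=F2W(q,(fx,fy,z))[0]
    sh=A.inv().apply(t-o["tcp_pos"]); out=[sh.round(4)]
    a=q[2]+np.radians(ydir); y=np.array([np.cos(a),np.sin(a),0]);x=np.array([0,0,-1.])
    B=R.from_matrix(np.c_[x,y,np.cross(x,y)]); out.append(((A.inv()*B).as_rotvec()/np.radians(5)).round(2))
    print((fx,fy,z),"world",t.round(3),"shift",*out)
def where():
    o=r.get_obs(); e=o["tcp_pos"][:2]-q[:2]; C,S=np.cos(q[2]),np.sin(q[2])
    print("t",o["clock"],"fix",np.round([C*e[0]+S*e[1],-S*e[0]+C*e[1],o["tcp_pos"][2]],4),"F",o["contact_force"].round(1),"j",o["joints"].round(2),"g",round(o["grip_width"],4))
E
python3 - <<'E'
from h import *
where(); print(R.from_rotvec(r.get_obs()["orientation"]).as_matrix().round(2))
for d in(90,0,180,-90): go(LX-.056,.085,.20,d)
E
```

```text
t 0.1 fix [-0.3762 -0.438   0.2053] F [-0.8  1.4 -0.4] j [ 1.07  0.48  0.02  1.56 -0.01  1.11 -0.08] g 0.0852
[[-0.    0.38 -0.92]
 [ 0.   -0.92 -0.38]
 [-1.   -0.    0.  ]]
(np.float64(-0.08018536223456374), 0.085, 0.2) world [ 0.466 -0.059  0.2  ] shift [ 0.006  -0.4413 -0.4078] [-3.335e+01 -3.000e-02  1.000e-02]
(np.float64(-0.08018536223456374), 0.085, 0.2) world [ 0.466 -0.059  0.2  ] shift [ 0.006  -0.4413 -0.4078] [-1.535e+01 -1.000e-02  2.000e-02]
(np.float64(-0.08018536223456374), 0.085, 0.2) world [ 0.466 -0.059  0.2  ] shift [ 0.006  -0.4413 -0.4078] [2.065e+01 2.000e-02 1.000e-02]
(np.float64(-0.08018536223456374), 0.085, 0.2) world [ 0.466 -0.059  0.2  ] shift [ 0.006  -0.4413 -0.4078] [2.65 0.   0.02]
```

Call:
carry_out:
  targets: [0,0,-0.04,-0.04,0.2,0,0,0,0,-0.09,-0.08,0.5,0,0,0,0,-0.13,-0.12,0.8,0,0,0,0,-0.17,-0.16,1.0,0,0,0,0,-0.21,-0.2,1.3,0,0,0,0,-0.25,-0.24,1.5,0,0,0,0,-0.3,-0.28,1.8,0,0,0,0,-0.34,-0.32,2.0,0,0,0,0,-0.38,-0.35,2.3,0,0,0,0.003,-0.42,-0.385,2.5,0,0,0,0.006,-0.441,-0.408,2.65,0,0,0,0.006,-0.441,-0.408,2.65,0,0]

```text
clock: 1.6
tcp_pos: [0.4667, -0.0568, 0.1997]
orientation: [2.135, 0.181, -2.137]
contact_force: [-0.2, -0.1, 0.1]
grip_width: -0.0001
```

Run:
```python
from h import *
where()
go(LX-.056,.085,.20,-90); go(LX-.056,.09,.05,-90); go(LX-.053,.09,.05,-90)
cv2.imwrite("pics/s1.png",cv2.resize(r.grab_frame("side")[100:300,250:490],None,fx=3,fy=3))
```

```text
t 1.6 fix [-0.0791  0.0873  0.1997] F [-0.2 -0.1  0.1] j [ 0.28  0.17 -0.32  2.02  0.06  0.97 -1.47] g -0.0001
(np.float64(-0.08018536223456374), 0.085, 0.2) world [ 0.466 -0.059  0.2  ] shift [-0.0003  0.0023  0.0011] [0.05 0.01 0.03]
(np.float64(-0.08018536223456374), 0.09, 0.05) world [ 0.465 -0.054  0.05 ] shift [ 0.1497 -0.0023  0.001 ] [0.05 0.01 0.03]
(np.float64(-0.07718536223456374), 0.09, 0.05) world [ 0.468 -0.054  0.05 ] shift [ 0.1497 -0.0023 -0.002 ] [0.05 0.01 0.03]
```

View pics/s1.png

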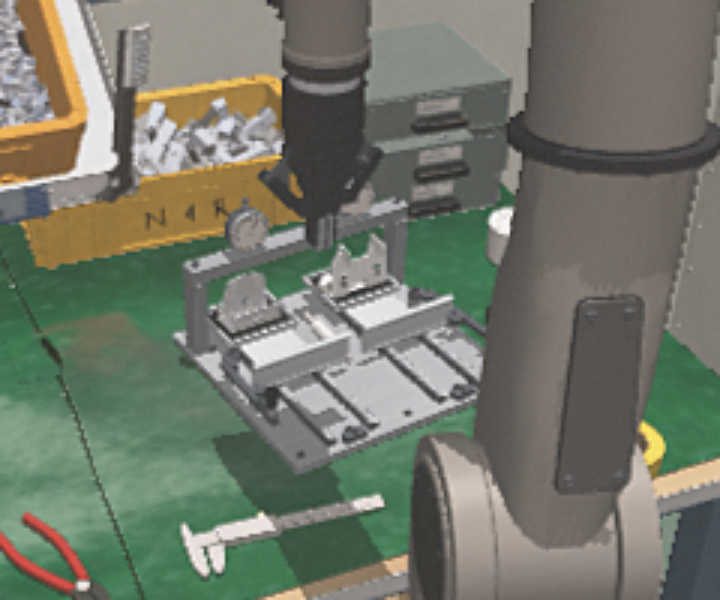

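The gripper is over the front of the left slide with shut fingers, and nothing has been disturbed. I'll lower it inward of the pin and push outward along the arc.

Call:
carry_out:
  targets: [0,0.04,0,-0.002,0,0,0,0,0.08,-0.001,-0.002,0,0,0,0,0.12,-0.002,-0.002,0,0,0,0,0.145,-0.002,-0.002,0,0,0,0,0.15,-0.002,-0.002,0,0,0,0,0.15,-0.002,-0.002,0,0,0]

```text
clock: 2.4
tcp_pos: [0.4675, -0.0571, 0.05]
orientation: [2.135, 0.176, -2.139]
contact_force: [0.5, -1.2, -0.2]
grip_width: 0.0
```

Call:
carry_out:
  targets: [0,0,-0.008,0,0,0,0,0,0,-0.016,0,0,0,0,0,0,-0.024,0,0,0,0,0,0,-0.032,-0.001,0,0,0,0,0,-0.04,-0.003,0,0,0,0,0,-0.048,-0.004,0,0,0,0,0,-0.056,-0.006,0,0,0,0,0,-0.064,-0.008,0,0,0,0,0,-0.072,-0.01,0,0,0,0,0,-0.08,-0.012,0,0,0,0,0,-0.083,-0.012,0,0,0,0,0,-0.083,-0.012,0,0,0]

```text
clock: 3.9
tcp_pos: [0.4658, 0.0269, 0.0501]
orientation: [2.135, 0.176, -2.139]
contact_force: [-1.1, 0.2, -0.3]
grip_width: 0.0001
```

Run:
```python
from h import *
where()
a=cv2.resize(r.grab_frame("side")[150:270,290:430],None,fx=4,fy=4,interpolation=2)
b=cv2.resize(r.grab_frame("top")[140:260,300:360],None,fx=4,fy=4,interpolation=2)
cv2.imwrite("pics/s2.png",np.hstack([a[:480],b]))
```

```text
t 3.9 fix [-0.0664  0.17    0.0501] F [-1.1  0.2 -0.3] j [ 0.06  0.39 -0.3   2.15  0.19  0.63 -1.78] g 0.0001
```

View pics/s2.png

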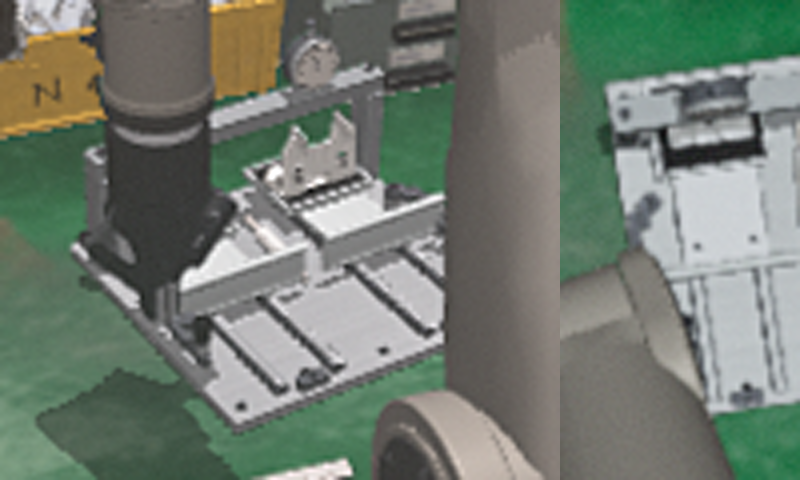

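The gripper hides most of the catch. A dark pin-like spot sits at about crop (200,345), close to the closed position, so I'll check the pixels numerically.

Run:
```python
from h import *
o=r.get_obs(); print("tcp px",proj("side",o["tcp_pos"]))
th=[0,.3,.5]
for t in th:
    P=[(LX-.056+.114*(1-np.cos(t)),.137+.114*np.sin(t),z) for z in(.074,.037)]; print(t,proj("side",F2W(q,P)).round(0).tolist())
a=cv2.cvtColor(cv2.imread("pics/side0.png"),6); b=cv2.cvtColor(r.grab_frame("side"),6)
print(a[226:250,322:350:1]); print(b[226:250,322:350:1])
```

```text
tcp px [[329.44297052 236.09297424]]
0 [[341.0, 229.0], [341.0, 238.0]]
0.3 [[330.0, 232.0], [331.0, 241.0]]
0.5 [[323.0, 232.0], [323.0, 242.0]]
[[188 191 175 116  96  71  99 103 102 144 193 178 120 122 123 122 120 122
  121 121 128 134 141 153 137 122 121 116]
 [107 111 114 117 114  83  80 100 102 117 163 175 119 119 123 121 121 127
  129 132 153 152 127 127 115 114 116 117]
 [ 92 108 119 118 122 128 128  75 101 104 119 145 117  98 112 116 118 140
  135 106 113  91 127 128 112 115 115 111]
 [ 87 100 119 119 117 141 181 124  74 101 103 108 120 104 105 106  88  50
   54  56  77 147 205 186 126 109 116 132]
 [105  81  96 112 117 114 141 177 123  74  95 105 103 100 104  99  67  58
   60  56  48 104 178 196 181 135 151 198]
 [104  78  80  98 114 118 113 145 187 121  70 107 103  79  68  64  58  55
   57  57  55  62 111 176 199 207 186 185]
 [112 105  82  91  96 113 114 141 188 171 106  71 108 105  88  81  65  53
   56  54  69  87  67 116 173 183 170 178]
 [107 113 106  81  84  98 114 113 108 142 179  64  81 108 115 111  79  49
   55  51  98 151  94  60 108 177 182 170]
 [107 109 111 107 
[... 3963 characters left out ...]
 71  70  71  68  80 103 103 100 102 103 111 117 106  76  86 102 114 121
  120 116 122 133 151 193 190 190 189 187]
 [ 71  74  72  70  70  70  69  69  70  83 107  98  75  77  87  98 101 116
  119 123 162 203 193 191 188 187 189 190]
 [ 73  75  75  76  73  72  73  74  73  71  70  70  76  76  78  80  92 104
  118 157 201 192 189 188 190 191 190 192]
 [ 75  73  73  75  73  74  74  75  74  75  72  75  78  78  78  76  86 102
  114 177 198 193 191 191 190 192 188 185]
 [ 75  73  75  75  77  74  72  73  73  74  78  76  81  79  77  76  69  71
   86 114 180 199 194 190 188 187 188 191]
 [ 75  75  75  76  76  75  72  73  74  77  76  76  80  78  81  85  83  82
   84  85 115 181 198 186 187 186 192 191]]
```

The pin hasn't moved (still at columns 339–341). The fingertip's lower edge shows at about row 230, but row 236 was predicted, so the tip seems to ride higher than the TCP reading. The s1 picture, where I read the tip at (357,182), is a check.

Run:
```python
from h import *
for z in(.1997,.2097,.2197,.2297): print(z,proj("side",F2W(q,(-.0791,.0873,z))))
b=cv2.imread("pics/s1.png")[::3,::3]; print(cv2.cvtColor(b,6)[68:92,96:118])
```

```text
0.1997 [[355.58272378 189.25504808]]
0.2097 [[355.66452198 186.35294842]]
0.2197 [[355.74703241 183.4255797 ]]
0.2297 [[355.83026442 180.47261045]]
[[ 58  57  57  58  59  60  59  59  59  57  58  58  59  59  59  59  57  66
   88 100 113 130]
 [ 80  69  59  57  59  61  60  58  58  58  59  59  59  59  58  57  57  79
  122 141 147 151]
 [115 107  76  57  58  61  60  59  58  58  58  58  59  59  57  56  60  90
  127 146 148 149]
 [126 126 107  76  59  57  59  60  59  58  58  57  61  72  75  63  71  94
  107 105 112 129]
 [124 126 126 109  82  71  61  58  59  57  60  68  74  91 107  86  96 110
  107 102 110 118]
 [122 122 124 124 121 115  73  56  57  58  76 102  95  90 108  87  91 113
  116 114 114 113]
 [102  92  91  89  94  90  65  57  58  61  85 112 100  86 103  82  87 113
  119 116 116 116]
 [ 82  80  87  98 103  94  64  57  57  61  85 111  99  85 103  84  93 116
  118 108 105 105]
 [ 95 108 130 160 166 138  73  54  57  61  84 109 100  86 102  78  86 104
  107 103 101 101]
 [157 169 176 188 187 151  75  52  57  63  84 109 101  92 104  77  82 100
  103 103 103 101]
 [186 188 187 190 186 
[... 580 characters left out ...]
9  84  79  79  78  79 119 171
  154 142 145  98]
 [ 85  87  84  81  80  82  84  87  89  88  85  82  80  79  77  94 141 170
  152 137 139 108]
 [ 78  81  84  83  84  86  89  90  88  87  85  83  82  79  84 118 160 163
  147 135 128 139]
 [ 81  84  85  87  89  90  89  88  87  86  83  83  84  81 101 148 163 159
  152 141 135 153]
 [ 82  83  87  91  91  90  88  85  86  86  84  82  85  91 115 160 161 156
  155 149 142 151]
 [ 84  84  86  87  88  89  87  83  82  85  95 101 111 124 135 156 158 156
  154 154 152 154]
 [ 92  90  88  87  87  84  86  95 102 113 136 153 153 137 132 153 158 157
  160 161 160 157]
 [ 93  93  92  88  90  96 106 132 156 157 132 134 163 181 157 156 158 160
  171 171 163 158]]
```

Both pictures put the real tip about 23 mm above the reported TCP, so the finger passed just over the pin (top at 74 mm). I'll lift, go back inward, and descend to a reported z of about 0.027.

Call:
carry_out:
  targets: [0,-0.03,0,0,0,0,0,0,-0.04,0.02,0.003,0,0,0,0,-0.04,0.045,0.007,0,0,0,0,-0.04,0.07,0.01,0,0,0,0,-0.04,0.084,0.011,0,0,0,0,-0.02,0.084,0.011,0,0,0,0,0,0.084,0.011,0,0,0,0,0.012,0.084,0.011,0,0,0,0,0.02,0.084,0.011,0,0,0,0,0.023,0.084,0.011,0,0,0,0,0.023,0.084,0.011,0,0,0]

```text
clock: 5.42
tcp_pos: [0.4687, -0.0582, 0.0272]
orientation: [2.136, 0.175, -2.139]
contact_force: [0.9, 0.3, 0.6]
grip_width: -0.0006
```

Run:
```python
from h import *
where()
im=r.grab_frame("side"); a=cv2.cvtColor(im,6); cv2.imwrite("pics/s3.png",cv2.resize(im[180:260,310:410],None,fx=7,fy=7,interpolation=2))
o=r.get_obs();print(proj("side",o["tcp_pos"]),proj("side",o["tcp_pos"]+[0,0,.023]))
```

```text
t 5.425 fix [-0.0773  0.0856  0.0272] F [0.9 0.3 0.6] j [ 0.21  0.43 -0.26  2.16  0.19  0.58 -1.6 ] g -0.0006
[[354.42436702 235.08617399]] [[354.58928839 229.27904637]]
```

View pics/s3.png

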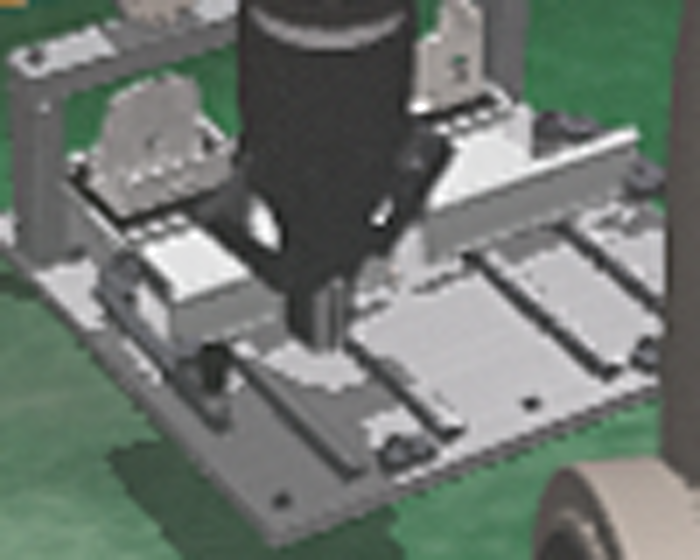

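The tip at (356,229) matches the 23 mm offset, so its true z is about 50 mm, which is level with the pin sleeve. The catch is still closed. Now I'll push.

Call:
carry_out:
  targets: [0,0,-0.008,0,0,0,0,0,0,-0.016,0,0,0,0,0,0,-0.024,0,0,0,0,0,0,-0.032,0,0,0,0,0,0,-0.04,-0.001,0,0,0,0,0,-0.048,-0.002,0,0,0,0,0,-0.056,-0.004,0,0,0]

```text
clock: 6.35
tcp_pos: [0.4641, -0.0019, 0.0275]
orientation: [2.137, 0.175, -2.138]
contact_force: [1.7, -2.0, -0.2]
grip_width: 0.0004
```

Call:
carry_out:
  targets: [0,0,-0.008,-0.002,0,0,0,0,0,-0.016,-0.004,0,0,0,0,0,-0.024,-0.007,0,0,0,0,0,-0.029,-0.009,0,0,0,0,0,-0.029,-0.009,0,0,0]

```text
clock: 6.98
tcp_pos: [0.468, 0.0288, 0.0274]
orientation: [2.136, 0.176, -2.138]
contact_force: [-0.5, 0.2, 0.1]
grip_width: 0.0
```

Run:
```python
from h import *
where()
a=cv2.cvtColor(r.grab_frame("side"),6); cv2.imwrite("pics/s4.png",a); print(a[226:244,310:346])
```

```text
t 6.975 fix [-0.064   0.1716  0.0274] F [-0.5  0.2  0.1] j [ 0.03  0.43 -0.27  2.16  0.2   0.57 -1.79] g 0.0
[[105 106 108 109 110 110 108 112 106  70  54  53  57  60  57  55  57  56
   58  54  70  96  81  55  95 136 128 123 124 122 123 126 132 138 144 159]
 [105 104 106 108 112 113 114 115 119 110  82  68  53  57  57  56  58  55
   58  73  79 103 121  65  98 130 125 122 122 135 145 134 157 156 132 129]
 [106 106 106 107 111 112 112 112 111 115 118  95  72  69  51  56  55  61
   85 112  92  80 112  60  93 130 126 130 129 163 190 119 114  92 128 130]
 [106 108 109 106 107 106 106 107 113 117 107  90  89  85  57  56  55  55
   87 119  89  84 112  65  95 129 140 156 144 127  77  58  75 151 212 191]
 [111 112 113 107 106 104 106 110 115 104  61  43  54  77  78  54  54  53
   87 117  87  84 111  61  94 139 145 156 178 184 109  83  65 114 184 203]
 [112 109 109 106 109 109 110 114 111  81  48  53  49  60  74  56  56  57
   85 117  89  83 109  66 125 183 200 196 188 171 115 111  73  60 109 182]
 [112 109 106 107 107 109 110 115 107  67  49  53  55  49  52  54  54  56
   86 118  89  81 106 1
[... 991 characters left out ...]
 116 107  94 111 110 110 111
  112 116 110  87  83 127 193 196 194 193 162 131 182 182 191 190 188 188]
 [109 109 111 111 110 110 111 113 112 102  77 106 103  75  64  69  67  78
  108 107 112 107  80  84 129 187 189 169 107 111 108 134 187 191 189 190]
 [108 112 111 110 107 107 110 111 105  98  65  77  70  66  81  85  82  88
  110 106 109 103  83  87  92 106 111 113 115 118 114 112 137 187 193 189]
 [108 110 111 109 109 105 103  95  69  70  64  68  68  87 115 118 116 111
  108 108 109 112 115 104  80  93 106 120 120 121 121 117 110 131 182 188]
 [108 108 110 110 110 101  70  74  76  77  76  71  68  72  83 104 101 101
  104 108 110 107 109 105  81  83  96 114 121 120 118 110 118 129 146 191]]
```

The pin now reads at column 321.5, about 0.5 rad open. I'll back off, lift, and go over the left lip.

Call:
carry_out:
  targets: [0,0,0.008,0.002,0,0,0,0,0,0.016,0.004,0,0,0,0,-0.03,0.018,0.004,0,0,0,0,-0.065,0.018,0.004,0,0,0,0,-0.075,0.04,-0.015,0,0,0,0,-0.075,0.065,-0.035,0,0,0,0,-0.075,0.085,-0.055,0,0,0,0,-0.075,0.1,-0.068,0,0,0,0,-0.075,0.102,-0.068,0,0,0,0,-0.075,0.102,-0.068,0,0,0]

```text
clock: 8.28
tcp_pos: [0.5505, -0.0608, 0.1018]
orientation: [2.134, 0.176, -2.14]
contact_force: [-0.7, -0.5, -0.1]
grip_width: -0.0004
```

Run:
```python
from h import *
where(); go(LX+.028,.07,.018,-90)
im=r.grab_frame("side"); a=cv2.cvtColor(im,6); print(a[226:240:2,310:346])
cv2.imwrite("pics/s5.png",cv2.resize(im[170:260,300:400],None,fx=6,fy=6,interpolation=2))
for z in (.06,): print(proj("side",F2W(q,[(LX,.13,z),(LX,.01,z)])), proj("side",r.get_obs()["tcp_pos"]+[0,0,.023]))
```

```text
t 8.275 fix [0.003  0.0698 0.1018] F [-0.7 -0.5 -0.1] j [ 0.2   0.42 -0.26  1.93  0.14  0.82 -1.54] g -0.0004
(np.float64(0.003814637765436262), 0.07, 0.018) world [ 0.551 -0.061  0.018] shift [ 0.0838 -0.     -0.001 ] [0.01 0.03 0.02]
[[106 104 108 107 109 107 110 112 107  90  90  80  74  82 108 125 122 122
  122 122 121 124 121 117 115 127 126 126 125 123 123 125 130 133 147 159]
 [103 108 108 108 111 112 112 108 107 110 105  78  73  80 104 125 122 121
  121 121 121 120 121 118 112 124 127 130 131 143 138 122 117  86 110 120]
 [109 113 110 107 104  97  69  73  79  75  63  58  58  68  76  72  71  73
   94 125 122 121 120 114 113 128 126 121 121 119 117  86  62  84 124 128]
 [110 108 108 109 109 111 107  77  74  57  56  58  58  54  59  74  70  71
   96 124 120 118 117 118 121 119 118 121 122 120 121 122 118  81  66  91]
 [110 109 110 109 110 108 105  79  73  59  51  55  53  57  71  79  87 102
  108 122 121 119 119 122 119 121 118 122 122 121 120 121 123 122 114  83]
 [113 113 110 114 119 119 119 121 114  72  48  50  47  58  74  80  78  79
   85  92 101 125 122 120 122 120 119 116 118 118 118 117 119 120 122 123]
 [118 119 117 112 112 111 115 115 115 108  88 106 113  88  76  77  79  80
   79  78  80  95 102 120 121 118 120 117 119 120 120 120 118 119 119 120]]
[[333.60952598 222.36453414]
 [365.45400948 211.07970778]] [[345.51159127 195.65899841]]
```

View pics/s5.png

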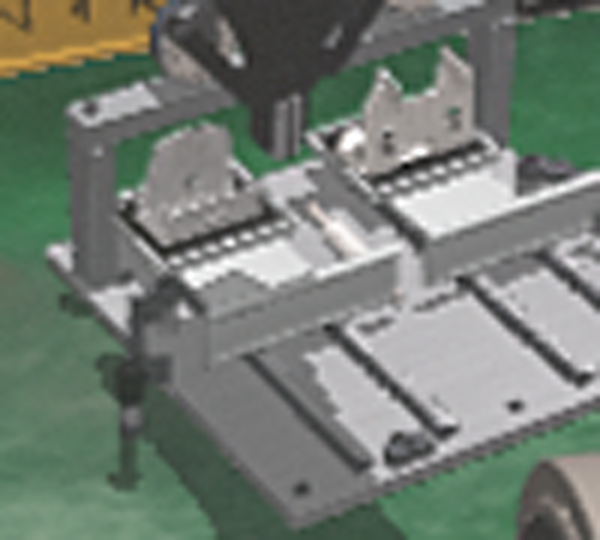

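The catch is swung well out, the slide is untouched, and the tip at (347,196) is as predicted. I'll lower it behind the lip.

Call:
carry_out:
  targets: [0,0.025,0,-0.004,0,0,0,0,0.05,0,-0.004,0,0,0,0,0.065,0,-0.004,0,0,0,0,0.075,0,-0.004,0,0,0,0,0.083,0,-0.004,0,0,0,0,0.083,0,-0.004,0,0,0]

```text
clock: 9.07
tcp_pos: [0.554, -0.0597, 0.0187]
orientation: [2.134, 0.177, -2.14]
contact_force: [-0.1, 0.9, 0.8]
grip_width: 0.0002
```

Call:
carry_out:
  targets: [0,0,0,0.005,0,0,0,0,0,0,0.011,0,0,0,0,0,0,0.018,0,0,0,0,0,0,0.026,0,0,0,0,0,0,0.034,0,0,0,0,0,0,0.042,0,0,0]

```text
clock: 9.82
tcp_pos: [0.5127, -0.0666, 0.0192]
orientation: [2.135, 0.177, -2.139]
contact_force: [3.4, 0.4, 1.0]
grip_width: 0.0001
```

Run:
```python
from h import *
where()
im=r.grab_frame("side"); cv2.imwrite("pics/s6.png",im); a=cv2.cvtColor(im,6).astype(int); b=cv2.cvtColor(cv2.imread("pics/side0.png"),6)
for t in(0,.01,.02,.03): 
    u=proj("side",F2W(q,(LX-t,.02,.06)))[0]; print(t,u.round(1))
for c in(359,362): print(c,a[208:236,c],b[208:236,c])
```

```text
t 9.825 fix [-0.0352  0.0703  0.0192] F [3.4 0.4 1. ] j [ 0.2   0.5  -0.23  2.06  0.19  0.61 -1.57] g 0.0001
0 [362.9 212. ]
0.01 [364.6 213.5]
0.02 [366.3 215.1]
0.03 [368.1 216.7]
359 [ 54  47 159 255 221 202 157 114 123 194 172 146 133 115 127 126 124 123
 133 160 126  60  96 122 151 146 138 112] [184 206 238 240 201 233 159 109 123 123 121 120 130 157 155 184 150 189
 203 127  74  62 112 189 185 186 181 185]
362 [ 55 106 153 187 213 239 195 200 148 169 240 154 110 125 124 124 124 130
 149 112 146 181 108  70  83 141 181 195] [151 184 175 193 232 155 108 123 122 124 120 127 140 138 191 161 111 150
 187 182 183 168 106  67  82 138 176 188]
```

Contact reads 3.4 N and the slide is moving. I'll keep drawing it to the stop.

Call:
carry_out:
  targets: [0,0,0,0.006,0,0,0,0,0,0,0.013,0,0,0,0,0,0,0.02,0,0,0,0,0,0,0.027,0,0,0,0,0,0,0.034,0,0,0,0,0,0,0.041,0,0,0,0,0,0,0.047,0,0,0,0,0,0,0.052,0,0,0,0,0,0,0.056,0,0,0,0,0,0,0.058,0,0,0]

```text
clock: 11.12
tcp_pos: [0.4534, -0.0763, 0.0191]
orientation: [2.132, 0.176, -2.142]
contact_force: [2.3, 1.6, -1.7]
grip_width: -0.0006
```

Call:
carry_out:
  targets: [0,0,0,0.003,0,0,0,0,0,0,0.006,0,0,0,0,0,0,0.008,0,0,0,0,0,0,0.01,0,0,0,0,0,0,0.01,0,0,0]

```text
clock: 11.75
tcp_pos: [0.451, -0.0769, 0.0205]
orientation: [2.146, 0.178, -2.126]
contact_force: [17.7, 2.5, -12.3]
grip_width: -0.0
```

Run:
```python
from h import *
where()
im=r.grab_frame("side"); cv2.imwrite("pics/s7.png",cv2.resize(im[170:260,300:400],None,fx=6,fy=6,interpolation=2))
print(proj("side",F2W(q,[(LX-t,.01,.06) for t in(.08,.085,.09)])))
a=cv2.cvtColor(im,6);print(a[214:232,366:384])
```

```text
t 11.75 fix [-0.0978  0.07    0.0205] F [ 17.7   2.5 -12.3] j [ 0.24  0.42 -0.24  2.2   0.19  0.53 -1.55] g -0.0
[[379.7548623  223.86464116]
 [380.68850611 224.69931682]
 [381.62705882 225.53838104]]
[[ 56  56  55  59  55  67 101  98  51  54  56  98 154 159 123 122 116 117]
 [ 53  56  56  54  52  64  82  65  53  51  72 120 132 125 133 119 115 116]
 [ 54  56  56  57  57  57  56  53  50  53  60  67  83 146 199 158 120 114]
 [ 58  55  59  56  57  55  57  55  57  82  91  64  58 110 180 186 156 130]
 [ 53  56  52  52  59  54  55  50  79 125 116 107  97  64  94 149 200 200]
 [ 56  57  53  53  54  55  51  53  95 142 136 163 190  93  59 117 176 190]
 [ 53  55  53  49  70  85  86 119 151 204 200 200 202 184  93  54  79 138]
 [ 58  54  48  76 130 141 163 209 199 192 191 188 191 198 184  99  64  89]
 [ 52  52  52 129 211 199 195 190 189 186 187 188 190 193 197 184  99  56]
 [ 78  53  86 162 197 189 186 186 187 189 189 189 188 188 191 199 184 100]
 [133  81 129 203 189 188 188 188 188 188 187 188 188 187 187 197 208 182]
 [ 99  87 124 198 190 189 187 188 187 188 185 176 187 200 201 224 225 193]
 [ 96  85 123 199 189 188 186 185 182 179 178 164 201 239 233 212 184 182]
 [ 97  82 125 199 192 185 181 194 193 174 214 240 226 192 153 117 146 195]
 [ 90  74 123 191 186 169 164 230 239 231 205 163 121 106 105 122 157 197]
 [ 91  91 128 150 156 143 172 212 177 144 137 111 123 124 121 124 159 196]
 [111 123 151 151 147 140 127 119 107 114 122 122 124 123 122 131 170 195]
 [161 154 144 136 125 116 114 127 126 126 125 124 126 123 122 127 166 193]]
```

The force rose to 17.7 N, and the lip's inner end at (382,226) matches 90 mm of travel, so the slide is at its stop. I'll ease back off the lip and lift clear.

Call:
carry_out:
  targets: [0,0,0,-0.006,0,0,0,0,0,0,-0.014,0,0,0,0,0,0,-0.018,0,0,0,0,-0.02,0,-0.018,0,0,0,0,-0.05,0,-0.018,0,0,0,0,-0.09,0,-0.015,0,0,0,0,-0.13,0,-0.01,0,0,0,0,-0.16,0,-0.01,0,0,0,0,-0.16,0,-0.01,0,0,0]

```text
clock: 12.92
tcp_pos: [0.4603, -0.0759, 0.1825]
orientation: [2.15, 0.176, -2.122]
contact_force: [0.7, 0.1, -0.1]
grip_width: -0.0001
```

Run:
```python
from h import *
where()
im=r.grab_frame("side"); cv2.imwrite("pics/s8.png",cv2.resize(im[150:260,290:420],None,fx=5,fy=5,interpolation=2))
P=F2W(q,[(LX-.09,.01,.06),(LX-.09,.13,.06)]); print(((proj("side",P)-[290,150])*5).round())
```

```text
t 12.925 fix [-0.0884  0.0694  0.1825] F [ 0.7  0.1 -0.1] j [ 0.3   0.17 -0.3   2.05  0.06  0.91 -1.44] g -0.0001
[[458. 378.]
 [294. 439.]]
```

View pics/s8.png

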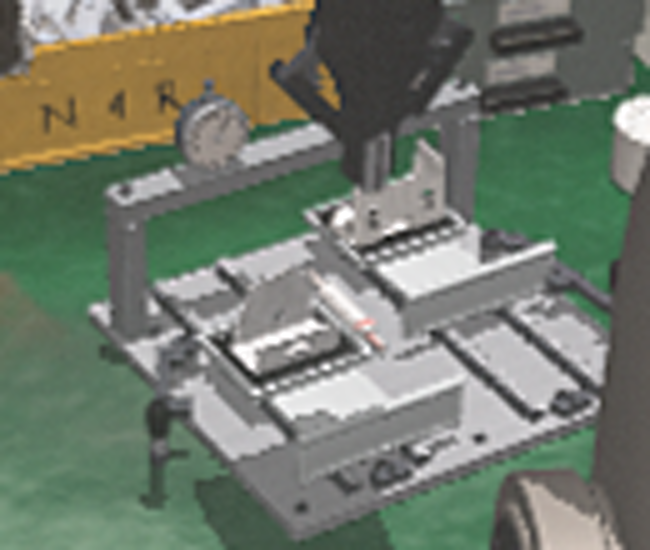

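The left slide is out, with its lip ends at about (463,378) and (300,437) against a predicted (458,378) and (294,439). The zinc bracket stands in its tray, the right slide is home with its catch closed, and the gripper is clear. Handing in.

```bash
python3 -c "
from h import *
print(r.hand_in()); where()"
```

```text
the job is handed in; nothing more can be done
None
the job is handed in; nothing more can be done
```

The zinc bracket's slide is drawn out to its stop with the bracket still standing in its tray, and the job is handed in (no verdict is reported). The robot clock read about 13 s of the 42 s at hand-in.

- **Which slide:** two-view measurement of widths, heights and front positions showed the zinc bracket in the left slide and the white one in the right.
- **Catch:** I swung the left catch out to about 0.5 rad with the shut fingertips. The first push missed. The real fingertip sits about 23 mm higher than the reported TCP, so it passed just over the pin and moved nothing I could see. After correcting the height from the pictures, the second push worked.
- **Slide:** I hooked behind the left lip and pulled until the force rose to about 18 N at the stop. I then backed off and lifted clear, with the force reading back near zero.
- **Last picture:** the lip is within about 1.5 px of where 90 mm of travel predicts, and the zinc bracket is upright. The white bracket's slide is home with its catch closed, and the pin gauge looks in place.
- **Not checked:** I did not look at the hammer, oil bottle or torque driver again, but the arm did not go near them after the first approach.

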